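# Rack the vice packing plates

## Robot

A 6-joint arm with a two-finger parallel gripper is mounted at the origin on a cart in front of the work surface, level with it; the furniture and walls round the work are solid. World frame = base frame: x ahead of the robot, y to its left, z up, the work surface at z = 0. Lengths are in m, angles in rad, forces in N, time in s.
With the tool pointing down it reaches from about 0.375 to 0.9 m from the base axis. Payload 3.1 kg.
Tool frame: the origin (TCP) lies at the very end of the fingers, on their centre line; the grasp point (between the pads) lies 19 mm behind it; z points along the fingers, y is the line along which they close (so a half turn about z gives the same grasp; the last joint's range is limited). The gripper opens to 87 mm and grips with 3 to 60 N. Pads are 19 mm wide; open, the fingers measure 117 mm over their backs; the gripper's body (75 mm by 190 mm) begins 51 mm behind the grasp point.
Start: joints at [1.014, 0.527, 1.433, -0, 1.181, -0.178], TCP at [0.231, 0.581, 0.223] pointing down, gripper open.
Joint ranges: [-3.08, 3.08], [-0.75, 2.2], [0.22, 2.44], [-1.43, 4.57], [0, 2.65], [-2.85, 2.85]. Speed limits (rad/s): [2.79, 2.79, 3.14, 3.14, 3.14, 3.14].

## Interface

Orientations are given as a unit quaternion [x, y, z, w].
In Python, from rig import robot gives the robot as it stands. The module is installed in compiled form; this text tells all that it offers.
- The arm moves only by the tool servo_tool, never from a script. Its argument "rows" is one flat list of numbers, 5 for each row, row after row: the closure, from -1 (fully open) to 1 (shut), so that 0 is half open, then the shift along the tool's x, y, z in m, then the turn about the tool's z in degrees. A call has 1 to 5 rows; each row shifts and turns the commanded pose from where the row before left it, along the tool's axes as they then stand; what a row does not reach is not made up. A row lasts 1/12 s, in which the tool goes at most 41.7 mm and 7.16 degrees, less where a joint would pass 70% of its speed; a pose out of reach is approached as far as the arm can. A call with a gripper value outside its range is refused whole. The fingers move at their own pace and stop on an object; "newtons" is the grip in N (left out, the last holds). Time passes only in rows, so rows that do not move let the fingers close. It gives the time, the measured TCP pose, the force, the opening and the grip force at its end, in the units of the state.
- robot.get_obs(): the state, without advancing time (a new reading comes with each control period).
- robot.camera(name): name is "scene" or "side" or "wrist"; returns a dict with "pixels" (384x512x3 uint8, red, green, blue), "intrinsics" (3x3 intrinsics, pixels), "rvec" (rotation vector, rad) and "tvec" (3), from world to camera coordinates, as OpenCV has them; the wrist camera has in their place "mount" (4x4, takes a point from camera to tool coordinates, whose origin is the TCP and whose axes are the flange's). Camera axes: x right, y down, z forward; pixel columns grow to the right and rows downward; lengths in m; the calibration is good to about 2 mm. The wrist camera is an equidistant fisheye: a pixel r from the principal point sees the ray r / f radians off the axis. A picture is of the moment at which its call begins: read the wrist's pose just before it. There is no depth.
- robot.hand_in(): hands the job in; it is judged then, once.
Trained networks look in a picture, given as the dict that the camera call returned (one of the last four; its "shot" number tells which), for a name from the list of things; names that differ only in an ending like _2 or _b are one class to them, and where a whole thing is asked for, a point or a joint stands for the part that bears it (a point fixed in the world has none). Each returns a list of dicts, best first, with "score" (0 to 1); they miss things now and then, are a little off and sometimes report something else, mostly with a low value. They report only what shows in the picture. A call takes as long as a camera call.
- robot.spot_in(picture, query): "at" ([x, y, z] in m, in world coordinates, good to about 4 mm: the middle of the surface that is visible of it).
- robot.outline_of(picture, query): "region" (384x512 bool, what is visible of it).
- robot.place_of(picture, query): "at" ([x, y, z] in m, in world coordinates, good to about 4 mm: a listed point, or the origin of a listed thing).
The state is a dict: "time": time; "q": joint angles; "joint_velocities": joint speeds; "joint_torque": joint torques, N m; "position": TCP position; "tool_rot": TCP orientation; "ft_force": force on the tool from outside, world axes, zero at the start; "moment": the same for the moment, N m; "grip_width": finger opening in m; "grip_force": force on a finger pad.
Only numpy, scipy, OpenCV 4.12 (cv2) and the standard library are available. Lean on these libraries where they do the work, as an engineer would, in place of code of your own. Each camera call takes 0.05 s, during which the arm holds its last target. There are 200 camera calls.

## Task

Put the two flat aluminium plates with the pair of bolt holes away on the sloping nylon-lined rack: first the wide plate, then the narrow one flat on top of it, each lying lengthwise down the slope near the middle of the rack with its short end against the backstop. Lay them down in the grip rather than dropping them, and leave the slotted clamp strap where it is.

Things in the scene. Friction and masses are not known exactly. Their poses are not given: they have to be found in the camera images.
- wide_plate_mid (a point): centre (half-way up) of the wide packing plate: flat rectangular bare aluminium, 90 mm long x 52 mm wide x 12 mm thick, with two round countersunk bolt holes 26 mm either side of the centre. x along its 90 mm length, y across its width, z up. Either end may lead. Weighs about 0.16 kg; slides down the rack's slope by itself when let go there.
- narrow_plate_mid (a point): centre (half-way up) of the narrow packing plate: flat rectangular bare aluminium, 90 mm long x 34 mm wide x 12 mm thick, with two round countersunk bolt holes 26 mm either side of the centre. x along its 90 mm length, y across its width, z up. Either end may lead. Weighs about 0.11 kg; slides down the rack's slope by itself when let go there.
- rack: fixed grey sheet-metal stand, 125 x 128 mm on the bench (origin: centre of its underside), with a white nylon-lined flat slope, 120 mm wide, 125 mm long, no side walls, tilted 16 degrees, from 52 mm above the bench at the near end down to 18 mm at the far end, where a grey backstop 34 mm high stands square to it. x level, towards the backstop.
- rack_seat (a point): point on the rack's slope at the foot of the backstop, mid-width, 18 mm above the bench. x points down the slope to the backstop (16 degrees below level), y across the rack, z square out of the slope. At home a plate's centre is 45 mm up the slope from here (x = -0.045), at z = 0.006 for the wide plate and 0.018 for the narrow one on it.
- strap_mid (a point): centre (half-way up) of a slotted aluminium clamp strap, 102 x 38 x 14 mm, with one long open slot through it and no round holes; loose on the bench; stays there. x along its length.
- wide_plate: the same wide plate (origin at the centre of its underside, axes as above)
- narrow_plate: the same narrow plate (origin at the centre of its underside, axes as above)

How it is judged:
On the way, in this order (a step that is already met when the one before it is completed fails the run):
1. the wide plate is lowered in the grip over the slope, to within 30 mm of lying on it (x of wide_plate_mid in the frame of rack_seat between -0.12 and -0.03 m and y of wide_plate_mid in the frame of rack_seat between -0.045 and 0.045 m and z of wide_plate_mid in the frame of rack_seat between 0 and 0.036 m and contact force between the fingers and wide_plate above 0.5 N), for 0.05 s.
2. the wide plate is let go and lies at rest flat on the slope, its end against the backstop (x of wide_plate_mid in the frame of rack_seat between -0.058 and -0.037 m and y of wide_plate_mid in the frame of rack_seat between -0.03 and 0.03 m and z of wide_plate_mid in the frame of rack_seat between 0.001 and 0.011 m and angle between the z axis of wide_plate_mid and the z axis of rack_seat, either way round below 0.12 rad and angle between the x axis of wide_plate_mid and the x axis of rack_seat, either way round below 0.22 rad and contact force between the fingers and wide_plate below 0.1 N and linear speed of wide_plate below 0.02 m/s), for 0.2 s.
3. the narrow plate is lowered in the grip over the wide plate, to within 30 mm of lying on it (x of narrow_plate_mid in the frame of rack_seat between -0.12 and -0.03 m and y of narrow_plate_mid in the frame of rack_seat between -0.045 and 0.045 m and z of narrow_plate_mid in the frame of rack_seat between 0.012 and 0.048 m and contact force between the fingers and narrow_plate above 0.5 N), for 0.05 s.
At the end, for the whole second after the job is handed in: Wide plate flat on the slope, narrow plate flat on it (7 degrees), at rest and released; each centre 37 to 58 mm up the slope from the backstop and within 30 mm of the rack's middle line, length within 12 degrees of the fall line; strap within 30 mm of its start (all of step 2 and x of narrow_plate_mid in the frame of rack_seat between -0.058 and -0.037 m and y of narrow_plate_mid in the frame of rack_seat between -0.03 and 0.03 m and z of narrow_plate_mid in the frame of rack_seat between 0.013 and 0.023 m and angle between the z axis of narrow_plate_mid and the z axis of rack_seat, either way round below 0.12 rad and angle between the x axis of narrow_plate_mid and the x axis of rack_seat, either way round below 0.22 rad and contact force between the fingers and narrow_plate below 0.1 N and linear speed of narrow_plate below 0.02 m/s and distance of strap_mid from where it was at the start of the episode below 0.03 m); the robot touches nothing.
It fails at once if the slotted clamp strap is lifted off the bench or pushed away by more than 60 mm (height (world z) of strap_mid above 0.04 m or distance of strap_mid from where it was at the start of the episode above 0.06 m).
It also fails if it takes over 56 s, if anything falls off the work surface, if the arm or the gripper's body presses on something with over 40 N, if the wrist force passes 120 N, or if a joint passes its speed limit or range.

## Working session

There is one attempt and no reset: what is moved stays moved. The work goes in short steps, Python scripts to look and compute and a tool call to move; the robot and the scene stay as the last step left them, time stands still between calls to the robot, and variables do not carry over. Pictures are saved under pics/ and viewed, at most 10 in all, crops included, and the job is handed in when it is done.

Besides the shell and the picture viewer there is one more tool, called after "Call:" as name(argument=value, ...) on one line, values as JSON. servo_tool: Moves the arm, as the interface text tells. Its arguments: {"type":"object","properties":{"rows":{"type":"array","items":{"type":"number"}},"newtons":{"type":"number"}},"required":["rows"]}

```bash
mkdir -p pics; cat > h.py <<'E'
import numpy as np, cv2
from rig import robot
from scipy.spatial.transform import Rotation as R
def save(p,n): cv2.imwrite('pics/'+n,p['pixels'][:,:,::-1])
E
python3 - <<'E'
from h import *
o=robot.get_obs();print(o['position'],o['tool_rot'],o['grip_width'],o['time'])
ims=[]
for c in ['scene','side']:
    p=robot.camera(c);ims.append(p['pixels'])
    for q in ['wide_plate','narrow_plate','strap_mid','rack','rack_seat','wide_plate_mid','narrow_plate_mid']:
        print(c,q,[(round(d['score'],2),np.round(d['at'],3)) for d in robot.place_of(p,q)[:3]])
    for q in ['wide_plate','narrow_plate','strap_mid','rack']:
        for d in robot.outline_of(p,q)[:2]:
            m=d['region'];k=p['intrinsics'];v,u=np.nonzero(m)
            r=cv2.Rodrigues(np.array(p['rvec']))[0];t=np.array(p['tvec']).ravel()
            z=.012 if q!='rack' else 0.03
            ray=np.linalg.inv(k)@np.c_[u,v,np.ones(len(u))].T
            w=r.T@ray;c0=-r.T@t;s=(z-c0[2])/w[2];P=(c0[:,None]+w*s)[:2].T
            rc=cv2.minAreaRect((P*1000).astype(np.float32));print(c,q,round(d['score'],2),u.mean().round(),v.mean().round(),np.round(rc[0]),np.round(rc[1]),round(rc[2],1))
cv2.imwrite('pics/a.png',cv2.resize(np.vstack(ims)[:,:,::-1],None,fx=.78,fy=.78))
E
```

```text
[0.23013237 0.58032082 0.22158368] [ 1.87754352e-01  9.82215445e-01 -9.90854877e-04 -3.74980062e-04] 0.08695578252434097 0.0
scene wide_plate [(0.77, array([0.549, 0.272, 0.002]))]
scene narrow_plate [(0.77, array([ 0.432,  0.344, -0.002]))]
scene strap_mid [(0.76, array([0.537, 0.444, 0.004]))]
scene rack [(0.75, array([ 0.545,  0.087, -0.002]))]
scene rack_seat [(0.63, array([0.602, 0.11 , 0.019]))]
scene wide_plate_mid [(0.81, array([0.549, 0.27 , 0.004]))]
scene narrow_plate_mid [(0.77, array([0.428, 0.337, 0.004]))]
scene wide_plate 0.62 267.0 206.0 [551. 270.] [96. 54.] 26.6
scene narrow_plate 0.72 210.0 206.0 [431. 338.] [91. 43.] 1.6
scene strap_mid 0.67 228.0 165.0 [535. 444.] [109.  47.] 21.4
scene rack 0.96 315.0 259.0 [554.  89.] [169. 141.] 19.3
scene rack 0.56 228.0 165.0 [528. 427.] [112.  46.] 26.1
side wide_plate [(0.83, array([0.55 , 0.272, 0.002]))]
side narrow_plate [(0.87, array([ 0.427,  0.348, -0.001])), (0.31, array([0.432, 0.34 , 0.01 ]))]
side strap_mid [(0.58, array([0.535, 0.442, 0.007]))]
side rack [(0.95, array([0.545, 0.084, 0.001]))]
side rack_seat []
side wide_plate_mid [(0.7, array([0.55 , 0.269, 0.003]))]
side narrow_plate_mid [(0.62, array([0.431, 0.34 , 0.01 ]))]
side wide_plate 0.75 267.0 197.0 [550. 257.] [96. 68.] 26.8
side wide_plate 0.37 272.0 243.0 [556. 108.] [169. 197.] 18.2
side narrow_plate 0.81 216.0 182.0 [430. 321.] [89. 46.] 1.8
side strap_mid 0.79 260.0 164.0 [534. 430.] [107.  63.] 21.2
side rack 0.86 271.0 243.0 [555.  82.] [161. 187.] 19.1
```

View pics/a.png

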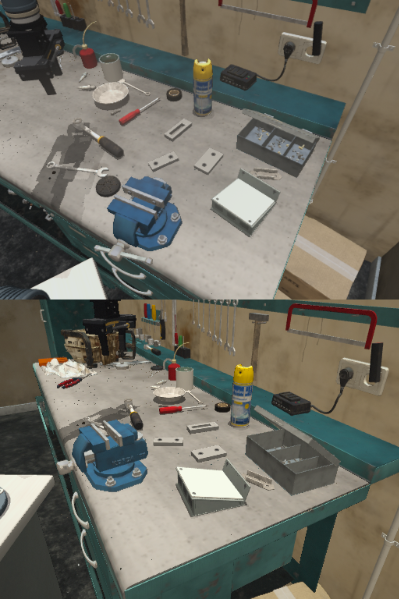

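The scene shows the rack (white slope) at about (315,260) px full size. The wide plate is at (267,206), the narrow plate at (210,206), the strap at (228,165), and the blue vise near (190,265), which could get in the way. Next I'll fit the rack from its white slope and bound where the vise stands.

```bash
cat >> h.py <<'E'
def at_z(p,uv,z):
    r=cv2.Rodrigues(np.array(p['rvec']))[0];t=np.array(p['tvec']).ravel()
    uv=np.atleast_2d(uv).astype(float)
    w=r.T@np.linalg.inv(p['intrinsics'])@np.c_[uv,np.ones(len(uv))].T;c=-r.T@t
    return (c[:,None]+w*((z-c[2])/w[2])).T
def seatR(yaw): return R.from_euler('ZY',[yaw,np.radians(16)])
def project(p,P): return cv2.projectPoints(np.array(P,float),np.array(p['rvec']),np.array(p['tvec']),p['intrinsics'],None)[0][:,0]
E
python3 - <<'E'
from h import *
from scipy.optimize import least_squares
def quadpts(m):
    c=max(cv2.findContours(m.astype(np.uint8),0,2)[0],key=cv2.contourArea);h=cv2.convexHull(c)
    for e in np.arange(2,15,.5):
        a=cv2.approxPolyDP(h,e,True)
        if len(a)<=4:return a[:,0].astype(float)
for c in ['scene','side']:
    p=robot.camera(c);m=robot.outline_of(p,'rack')[0]['region']
    px=p['pixels'].astype(int);w=m&(px.min(2)>(170 if c=='scene' else 170));q=quadpts(w)
    L=np.array([[0,60,0],[0,-60,0],[-125,-60,0],[-125,60,0]])/1000
    def f(x):
        u=project(p,seatR(x[2]).apply(L)+[x[0],x[1],.018])
        d=np.linalg.norm(u[:,None]-q[None],axis=2);return (u-q[d.argmin(1)]).ravel()
    s=least_squares(f,[.602,.107,.34]);print(c,q.tolist(),s.x,np.degrees(s.x[2]),np.round(s.fun,1))
    if c=='scene':
        b=(px[:,:,2]>px[:,:,0]+50)&(px[:,:,2]>px[:,:,1]+25)
        b[:, :]=b; n,l,st,_=cv2.connectedComponentsWithStats(b.astype(np.uint8)); i=1+st[1:,4].argmax();print(st[i])
        v,u=np.nonzero(l==i)
        for z in (0,.1):
            P=at_z(p,np.c_[u,v],z)*1000;print('vise z',z,np.percentile(P,[1,50,99],axis=0).round())
E
```

```text
scene [[304.0, 229.0], [351.0, 257.0], [322.0, 288.0], [273.0, 255.0]] [0.60379219 0.10802132 0.35456068] 20.314830569582234 [ 0.2 -0.7  0.4 -0.3  0.5  0.8 -1.2 -0.2]
[138 256  59  33 906]
vise z 0 [[232. 175.   0.]
 [274. 227.   0.]
 [320. 286.   0.]]
vise z 0.1 [[233. 116. 100.]
 [269. 161. 100.]
 [309. 211. 100.]]
side [[227.0, 215.0], [284.0, 219.0], [311.0, 254.0], [246.0, 251.0]] [0.60320179 0.10323539 0.34630521] 19.841827197704866 [ 0.6 -0.5  1.   0.3 -0.1  0.6 -1.5 -1.2]
```

```bash
cat >> h.py <<'E'
def go(xyz,yaw_deg):
    "turn about tool z (tool x line to yaw mod 180), then shift in the turned tool frame"
    o=robot.get_obs();M=R.from_quat(o['tool_rot']);x=M.as_matrix()[:,0]
    y=np.degrees(np.arctan2(x[1],x[0]));d=(yaw_deg-y+90)%180-90
    M2=R.from_euler('z',d,degrees=True)*M
    print('t',round(o['time'],2),'pos',np.round(o['position'],4),'yaw',round(y,1),'w',round(o['grip_width'],4),'gf',round(o['grip_force'],1),'TURN',round(-d,1),'SHIFT mm',np.round(M2.inv().apply(np.array(xyz)-o['position'])*1000,1),'tilt',np.round(M.as_matrix()[:,2],3))
E
python3 - <<'E'
from h import *
go([.549,.271,.2],26.7)
p=robot.camera('scene');print(at_z(p,[[260,147],[192,238],[155,230]],0),at_z(p,[[192,238]],.1))
E
```

```text
t 1.4 pos [0.2305 0.5809 0.2225] yaw 158.4 w 0.0869 gf 0.0 TURN -48.3 SHIFT mm [-145.3 -420.    22.5] tilt [ 0.  0. -1.]
[[0.65293951 0.47759099 0.        ]
 [0.35705074 0.28253261 0.        ]
 [0.29206564 0.34773985 0.        ]] [[0.33989185 0.20829672 0.1       ]]
```

Call:
servo_tool(rows=[-1, 0, 0, 0, -6.9, -1, 0, 0, 0, -6.9, -1, 0, 0, 0, -6.9, -1, 0, 0, 0, -6.9, -1, 0, 0, 0, -6.9])

```text
time: 1.87
position: [0.2305, 0.5809, 0.2225]
tool_rot: [-0.115, 0.993, -0.0, -0.0]
ft_force: [-0.4, 0.4, -0.2]
grip_width: 0.0873
grip_force: 0.0
```

Call:
servo_tool(rows=[-1, 0, 0, 0, -6.9, -1, 0, 0, 0, -6.9, -1, -9, -26, 0, 0, -1, -10, -30, 0, 0, -1, -10, -30, 0, 0])

```text
time: 2.28
position: [0.3196, 0.4925, 0.2226]
tool_rot: [-0.232, 0.973, 0.0, 0.0]
ft_force: [0.5, -0.3, 0.2]
grip_width: 0.087
grip_force: 0.0
```

Call:
servo_tool(rows=[-1, -10, -30, 0, 0, -1, -10, -30, 0, 0, -1, -10, -30, 0, 0, -1, -10, -30, 0, 0, -1, -10, -30, 0, 0])

```text
time: 2.7
position: [0.4681, 0.3444, 0.2228]
tool_rot: [-0.231, 0.973, 0.0, 0.0]
ft_force: [0.2, 0.2, -0.5]
grip_width: 0.0873
grip_force: 0.0
```

Call:
servo_tool(rows=[-1, -10, -30, 4, 0, -1, -10, -30, 4, 0, -1, -10, -30, 4, 0, -1, -10, -30, 4, 0, -1, -10, -30, 4, 0])

```text
time: 3.12
position: [0.6145, 0.1983, 0.1963]
tool_rot: [-0.23, 0.973, 0.0, 0.0]
ft_force: [0.1, 0.9, -0.3]
grip_width: 0.0867
grip_force: 0.0
```

Call:
servo_tool(rows=[-1, -10, -30, 0, 0, -1, -6, -14, 0, 0, -1, 0, 0, 0, 0])

```text
time: 3.37
position: [0.6815, 0.1369, 0.1963]
tool_rot: [-0.227, 0.974, -0.002, 0.003]
ft_force: [0.6, -0.5, 0.5]
grip_width: 0.0871
grip_force: 0.0
```

```bash
cat >> h.py <<'E'
def wrist(name,queries,z=.012):
    o=robot.get_obs();p=robot.camera('wrist');save(p,name);K=p['intrinsics'];T=p['mount'];M=R.from_quat(o['tool_rot'])
    for q in queries:
        for d in robot.outline_of(p,q)[:1]:
            v,u=np.nonzero(d['region']);a=(u-K[0,2])/K[0,0];b=(v-K[1,2])/K[1,1];th=np.hypot(a,b);s=np.sin(th)/np.maximum(th,1e-9)
            w=M.apply(np.c_[a*s,b*s,np.cos(th)]@T[:3,:3].T);c=M.apply(T[:3,3])+o['position']
            P=(c+w*((z-c[2])/w[:,2])[:,None])[:,:2]
            rc=cv2.minAreaRect((P*1000).astype(np.float32));print(q,round(d['score'],2),'px',u.mean().round(),v.mean().round(),np.round(rc[0],1),np.round(rc[1],1),round(rc[2],1))
        print(q,[(round(d['score'],2),np.round(d['at'],4)) for d in robot.place_of(p,q)[:2]])
E
python3 - <<'E'
from h import *
go([.549,.271,.004],26.7)
wrist('w1.png',['wide_plate','narrow_plate','strap_mid'])
E
```

```text
t 3.37 pos [0.6815 0.1369 0.1963] yaw -153.7 w 0.0871 gf 0.0 TURN -0.4 SHIFT mm [ 59.2 180.5 190.9] tilt [ 0.007 -0.003 -1.   ]
wide_plate 0.78 px 394.0 121.0 [551.9 269.7] [89.3 56.1] 25.9
wide_plate [(0.8, array([5.500e-01, 2.761e-01, 3.000e-04]))]
narrow_plate 0.74 px 467.0 75.0 [431.9 338.6] [92.9 41.3] 1.3
narrow_plate [(0.89, array([0.4279, 0.342 , 0.0077]))]
strap_mid 0.85 px 479.0 171.0 [536.2 441.7] [102.2  49.2] 20.6
strap_mid [(0.94, array([0.5372, 0.4422, 0.0103]))]
```

View pics/w1.png

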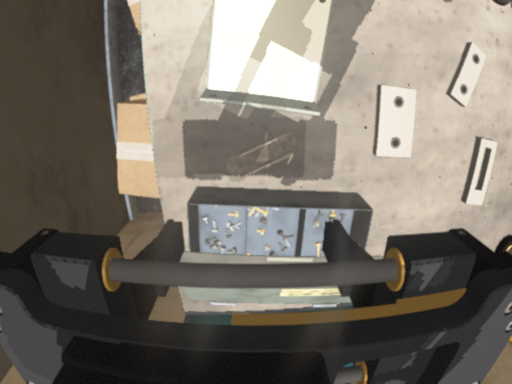

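The wrist view has the wide plate at (394,121), the narrow plate at (467,75), the strap at (479,171) and the rack at the top. I counted too many rows and overshot, so I'm going back above the wide plate.

Call:
servo_tool(rows=[-1, 10, 30, 0, 0, -1, 10, 30, 0, 0, -1, 10, 30, 10, 0, -1, 10, 30, 10, 0, -1, 10, 30, 20, 0])

```text
time: 4.13
position: [0.533, 0.2864, 0.1511]
tool_rot: [-0.231, 0.973, 0.0, 0.002]
ft_force: [-0.2, -0.3, -0.0]
grip_width: 0.087
grip_force: 0.0
```

Call:
servo_tool(rows=[-1, 9, 30, 20, 0, -1, 0, 0, 20, 0, -1, 0, 0, 0, 0])

```text
time: 4.38
position: [0.5022, 0.3093, 0.0777]
tool_rot: [-0.233, 0.972, -0.001, -0.008]
ft_force: [-1.4, -1.4, -0.7]
grip_width: 0.0868
grip_force: 0.0
```

```bash
python3 - <<'E'
from h import *
go([.551,.2705,.004],26.3)
wrist('w2.png',['wide_plate'])
E
```

```text
t 4.38 pos [0.5022 0.3093 0.0777] yaw -153.0 w 0.0868 gf 0.0 TURN 0.7 SHIFT mm [-27.7 -56.6  73.2] tilt [-0.015 -0.006 -1.   ]
wide_plate 0.78 px 193.0 214.0 [543.3 270.1] [80.8 52.6] 26.0
wide_plate [(0.56, array([0.5491, 0.2751, 0.0013]))]
```

View pics/w2.png

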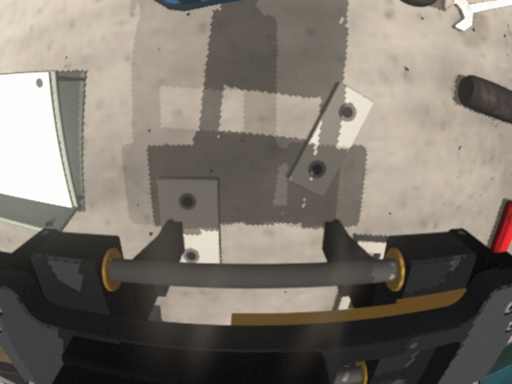

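Shifts come out about 1.3 times larger than commanded. I'll settle and test each axis.

Call:
servo_tool(rows=[-1, 0, 0, 0, 0, -1, 0, 0, 0, 0])

```text
time: 4.7
position: [0.5129, 0.3091, 0.0879]
tool_rot: [-0.23, 0.973, 0.0, 0.003]
ft_force: [-1.0, -0.3, -0.0]
grip_width: 0.0871
grip_force: 0.0
```

Call:
servo_tool(rows=[-1, 0, -20, 0, 0, -1, 0, -20, 0, 0, -1, 0, 0, 0, 0, -1, 0, 0, 0, 0])

```text
time: 5.03
position: [0.5508, 0.2321, 0.0872]
tool_rot: [-0.228, 0.974, -0.0, 0.002]
ft_force: [-0.0, 0.1, -0.1]
grip_width: 0.087
grip_force: 0.0
```

Call:
servo_tool(rows=[-1, -10, 0, 0, 0, -1, -10, 0, 0, 0, -1, 0, 0, 0, 0, -1, 0, 0, 0, 0])

```text
time: 5.37
position: [0.6248, 0.2735, 0.0865]
tool_rot: [-0.231, 0.973, 0.0, 0.003]
ft_force: [-0.6, -0.2, 0.6]
grip_width: 0.0872
grip_force: 0.0
```

Call:
servo_tool(rows=[-1, 0, 0, -10, 0, -1, 0, 0, 0, 0, -1, 0, 0, 0, 0])

```text
time: 5.62
position: [0.6227, 0.2727, 0.1297]
tool_rot: [-0.231, 0.973, 0.0, 0.002]
ft_force: [0.0, 0.5, -0.1]
grip_width: 0.0873
grip_force: 0.0
```

```bash
python3 - <<'E'
from h import *
go([.551,.2705,.004],26.3)
E
```

```text
t 5.62 pos [0.6227 0.2727 0.1297] yaw -153.3 w 0.0873 gf 0.0 TURN 0.4 SHIFT mm [ 65.9  29.9 125.3] tilt [ 0.005  0.001 -1.   ]
```

The earlier moves were my mistake: shifts are in metres and I was sending millimetres, so every row hit the 41.7 mm cap. I'll use metres from here.

Call:
servo_tool(rows=[-1, 0.022, 0.01, 0.01, 0.4, -1, 0.022, 0.01, 0.01, 0, -1, 0.022, 0.01, 0.01, 0, -1, 0, 0, 0.02, 0, -1, 0, 0, 0.02, 0])

```text
time: 6.03
position: [0.5465, 0.2695, 0.0567]
tool_rot: [-0.228, 0.974, 0.0, -0.001]
ft_force: [0.8, -0.4, -0.2]
grip_width: 0.0874
grip_force: 0.0
```

Call:
servo_tool(rows=[-1, 0, 0, 0, 0, -1, 0, 0, 0, 0, -1, 0, 0, 0, 0])

```text
time: 6.28
position: [0.5498, 0.2696, 0.0573]
tool_rot: [-0.227, 0.974, 0.0, 0.0]
ft_force: [0.6, 0.6, -0.6]
grip_width: 0.0871
grip_force: 0.0
```

```bash
python3 - <<'E'
from h import *
go([.551,.271,.004],26.3)
wrist('w3.png',['wide_plate'])
E
```

```text
t 6.28 pos [0.5498 0.2696 0.0573] yaw -153.7 w 0.0871 gf 0.0 TURN -0.0 SHIFT mm [-1.7  0.7 53.3] tilt [ 0.  0. -1.]
wide_plate 0.97 px 255.0 205.0 [549.9 271.6] [93.4 53.5] 26.2
wide_plate [(0.64, array([5.505e-01, 2.723e-01, 1.000e-04]))]
```

View pics/w3.png

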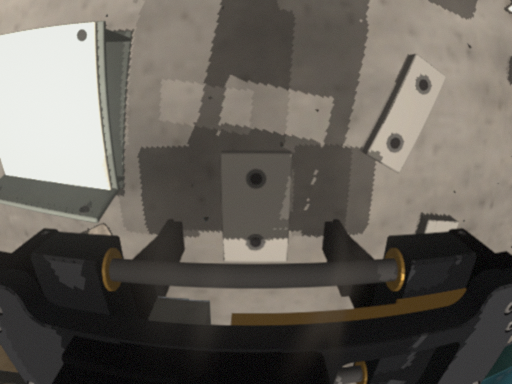

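The plate is centred between the fingers, at (255,205) px. I'll descend, grip and lift.

Call:
servo_tool(rows=[-1, 0, 0, 0.02, 0, -1, 0, 0, 0.02, 0, -1, 0, 0, 0.013, 0, -1, 0, 0, 0, 0, -1, 0, 0, 0, 0])

```text
time: 6.85
position: [0.5495, 0.2694, 0.0033]
tool_rot: [-0.227, 0.974, -0.0, -0.001]
ft_force: [-0.3, -0.5, 0.0]
grip_width: 0.0868
grip_force: 0.0
```

Call:
servo_tool(rows=[1, 0, 0, 0, 0, 1, 0, 0, 0, 0, 1, 0, 0, 0, 0, 1, 0, 0, 0, 0, 1, 0, 0, 0, 0], newtons=15)

```text
time: 7.27
position: [0.5501, 0.2696, 0.0042]
tool_rot: [-0.227, 0.974, 0.0, 0.001]
ft_force: [-0.6, 0.1, -0.5]
grip_width: 0.0615
grip_force: 0.0
```

Call:
servo_tool(rows=[1, 0, 0, 0, 0, 1, 0, 0, 0, 0, 1, 0, 0, -0.01, 0, 1, 0, 0, -0.02, 0, 1, 0, 0, -0.02, 0])

```text
time: 7.68
position: [0.5486, 0.2691, 0.0535]
tool_rot: [-0.227, 0.974, -0.0, -0.002]
ft_force: [0.5, 0.4, -1.7]
grip_width: 0.0517
grip_force: 15.0
```

Call:
servo_tool(rows=[1, 0, 0, -0.03, 0, 1, 0, 0, -0.03, 0, 1, 0, 0, 0, 0, 1, 0, 0, 0, 0, 1, 0, 0, 0, 0])

```text
time: 8.1
position: [0.5488, 0.2693, 0.1133]
tool_rot: [-0.227, 0.974, -0.0, -0.001]
ft_force: [-0.9, -0.4, -1.8]
grip_width: 0.0518
grip_force: 15.0
```

```bash
python3 - <<'E'
from h import *
s=np.array([.6035,.106,.018]);rr=seatR(np.radians(20.1))
print(rr.apply([-.055,0,.006])+s)
go(rr.apply([-.055,0,.006])+s,20.1)
E
```

```text
[0.55540375 0.08839927 0.03892762]
t 8.1 pos [0.5488 0.2693 0.1133] yaw -153.7 w 0.0518 gf 15.0 TURN 6.2 SHIFT mm [  55.9 -172.1   74.4] tilt [-0.001 -0.    -1.   ]
```

Call:
servo_tool(rows=[1, 0, 0, 0, 6.2, 1, 0.01, -0.028, 0, 0, 1, 0.01, -0.029, 0, 0, 1, 0.01, -0.029, 0, 0, 1, 0.01, -0.029, 0, 0])

```text
time: 8.52
position: [0.5496, 0.1466, 0.1115]
tool_rot: [-0.175, 0.985, 0.0, -0.002]
ft_force: [-0.1, 0.8, -0.8]
grip_width: 0.0516
grip_force: 15.0
```

Call:
servo_tool(rows=[1, 0.011, -0.029, 0, 0, 1, 0.01, -0.028, 0, 0, 1, 0, 0, 0.015, 0, 1, 0, 0, 0, 0, 1, 0, 0, 0, 0])

```text
time: 8.93
position: [0.5493, 0.0868, 0.0966]
tool_rot: [-0.174, 0.985, 0.001, -0.003]
ft_force: [-0.1, -0.1, -1.5]
grip_width: 0.0514
grip_force: 15.0
```

Call:
servo_tool(rows=[1, 0, 0, 0, 0, 1, 0, 0, 0, 0])

```text
time: 9.1
position: [0.5511, 0.088, 0.0984]
tool_rot: [-0.175, 0.985, 0.0, -0.0]
ft_force: [0.2, 1.0, -2.1]
grip_width: 0.0519
grip_force: 15.0
```

```bash
python3 - <<'E'
from h import *
go([.5508,.0868,.053],20.1)
wrist('w4.png',['wide_plate'])
p=robot.camera('scene')
for q in ('rack_seat','wide_plate_mid','rack'):print(q,[(round(d['score'],2),np.round(d['at'],3)) for d in robot.place_of(p,q)[:2]])
E
```

```text
t 9.1 pos [0.5511 0.088  0.0984] yaw -159.9 w 0.0519 gf 15.0 TURN 0.0 SHIFT mm [ 0.7 -1.  45.4] tilt [-0.001  0.    -1.   ]
wide_plate 0.95 px 253.0 224.0 [599.9 105.9] [147.5  83.5] 20.4
wide_plate [(0.67, array([0.5496, 0.0888, 0.0955]))]
rack_seat [(0.84, array([0.603, 0.111, 0.021]))]
wide_plate_mid [(0.78, array([0.556, 0.087, 0.102])), (0.65, array([ 0.428,  0.342, -0.003]))]
rack [(0.86, array([ 0.549,  0.084, -0.001]))]
```

View pics/w4.png

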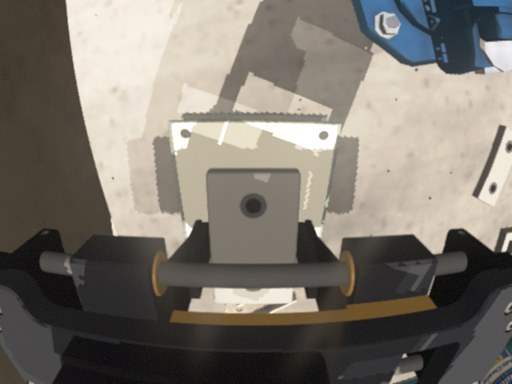

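The plate hangs centred over the slope, spanning 207–299 px against slope edges at 172–340. I'll lower it gently with a light grip so it can pivot on contact.

Call:
servo_tool(rows=[1, 0, 0, 0.02, 0, 1, 0, 0, 0.02, 0, 1, 0, 0, 0, 0, 1, 0, 0, 0, 0], newtons=6)

```text
time: 9.78
position: [0.5505, 0.0871, 0.058]
tool_rot: [-0.174, 0.985, 0.0, -0.001]
ft_force: [-0.2, 0.1, -1.4]
grip_width: 0.0517
grip_force: 6.0
```

Call:
servo_tool(rows=[1, 0, 0, 0.004, 0, 1, 0, 0, 0.004, 0, 1, 0, 0, 0.002, 0, 1, 0, 0, 0, 0, 1, 0, 0, 0, 0])

```text
time: 10.2
position: [0.5516, 0.087, 0.0489]
tool_rot: [-0.174, 0.985, -0.0, 0.0]
ft_force: [0.0, -0.6, -0.9]
grip_width: 0.0519
grip_force: 6.0
```

Call:
servo_tool(rows=[1, 0, 0, 0.002, 0, 1, 0, 0, 0.002, 0, 1, 0, 0, 0, 0, 1, 0, 0, 0, 0])

```text
time: 10.53
position: [0.5513, 0.087, 0.0445]
tool_rot: [-0.174, 0.985, 0.0, -0.0]
ft_force: [-0.5, -0.2, -1.5]
grip_width: 0.0519
grip_force: 6.0
```

Call:
servo_tool(rows=[1, 0, 0, 0.002, 0, 1, 0, 0, 0.001, 0, 1, 0, 0, 0, 0, 1, 0, 0, 0, 0])

```text
time: 10.87
position: [0.5512, 0.087, 0.0414]
tool_rot: [-0.174, 0.985, 0.0, -0.0]
ft_force: [-0.0, 0.4, -1.4]
grip_width: 0.052
grip_force: 6.0
```

Call:
servo_tool(rows=[1, 0, 0, 0.001, 0, 1, 0, 0, 0.001, 0, 1, 0, 0, 0, 0, 1, 0, 0, 0, 0])

```text
time: 11.2
position: [0.5514, 0.087, 0.0395]
tool_rot: [-0.174, 0.985, 0.0, -0.0]
ft_force: [-1.0, -0.7, -0.9]
grip_width: 0.0522
grip_force: 6.0
```

```bash
python3 - <<'E'
from h import *
p=robot.camera('side');q=robot.camera('scene')
a=np.hstack([cv2.resize(p['pixels'][130:290,180:340],(400,400)),cv2.resize(q['pixels'][170:330,230:390],(400,400))])
cv2.imwrite('pics/s5.png',a[:,:,::-1])
E
```

```text
(no output)
```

View pics/s5.png

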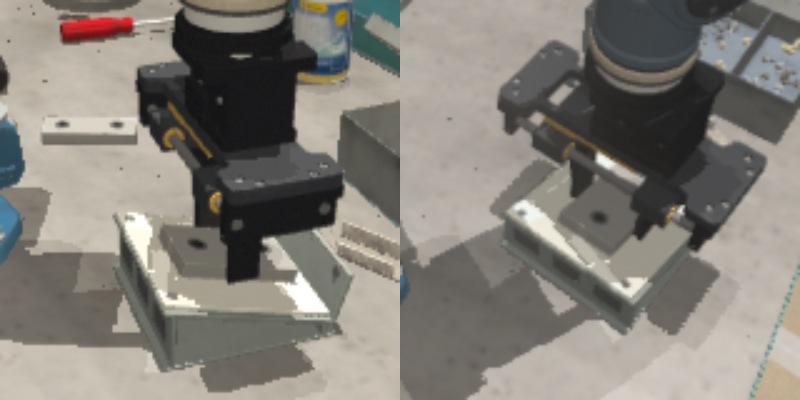

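The plate has pivoted and lies along the slope. I'll open a little so it slides to the backstop, then rise.

Call:
servo_tool(rows=[-0.25, 0, 0, 0, 0, -0.35, 0, 0, 0, 0, -0.5, 0, 0, 0, 0, -0.5, 0, 0, 0, 0, -0.5, 0, 0, 0, 0])

```text
time: 11.72
position: [0.5515, 0.087, 0.0397]
tool_rot: [-0.174, 0.985, -0.0, 0.0]
ft_force: [-0.3, 0.0, -0.1]
grip_width: 0.0641
grip_force: 0.0
```

Call:
servo_tool(rows=[-0.5, 0, 0, 0, 0, -0.5, 0, 0, -0.01, 0, -0.5, 0, 0, -0.02, 0, -0.5, 0, 0, -0.03, 0, -0.5, 0, 0, -0.03, 0])

```text
time: 12.13
position: [0.5506, 0.087, 0.1305]
tool_rot: [-0.174, 0.985, 0.0, -0.001]
ft_force: [0.3, 0.5, -0.1]
grip_width: 0.0651
grip_force: 0.0
```

Call:
servo_tool(rows=[-0.5, 0, 0, -0.02, 0, -0.5, 0, 0, 0, 0, -0.5, 0, 0, 0, 0, -0.5, 0, 0, 0, 0])

```text
time: 12.47
position: [0.5507, 0.087, 0.1495]
tool_rot: [-0.174, 0.985, 0.0, -0.0]
ft_force: [-0.3, -0.4, 0.4]
grip_width: 0.0652
grip_force: 0.0
```

```bash
python3 - <<'E'
from h import *
rr=seatR(np.radians(20.1));s=[.6035,.106,.018]
wrist('w6.png',[])
for c in('scene','side'):
    p=robot.camera(c)
    for d in robot.place_of(p,'wide_plate_mid')[:2]:print(c,round(d['score'],2),np.round(rr.inv().apply(np.array(d['at'])-s),4))
    for d in robot.place_of(p,'narrow_plate_mid')[:2]:print(c,round(d['score'],2),np.round(d['at'],4))
go([.431,.3395,.06],1.4)
E
```

```text
scene 0.92 [-0.0412 -0.001   0.0043]
scene 0.84 [0.4305 0.3379 0.0043]
side 0.86 [-0.0471  0.0007  0.0032]
side 0.93 [0.4356 0.3399 0.0063]
t 12.82 pos [0.551  0.087  0.1487] yaw -159.9 w 0.0652 gf 0.0 TURN 18.7 SHIFT mm [113.6 255.3  89.1] tilt [-0.002  0.    -1.   ]
```

View pics/w6.png

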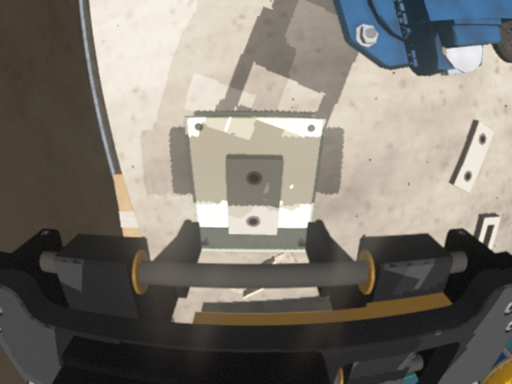

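The wide plate is home: straight, centred (254,195), with its lower end at the backstop. Next is the narrow plate.

Call:
servo_tool(rows=[-1, 0, 0, 0, 6.2, -1, 0, 0, 0, 6.2, -1, 0, 0, 0, 6.3, -1, 0.0126, 0.0284, 0, 0, -1, 0.0126, 0.0284, 0, 0])

```text
time: 13.23
position: [0.5256, 0.1426, 0.1492]
tool_rot: [-0.01, 1.0, 0.0, 0.0]
ft_force: [-0.0, 0.8, -0.4]
grip_width: 0.0853
grip_force: 0.0
```

Call:
servo_tool(rows=[-1, 0.0126, 0.0284, 0, 0, -1, 0.0126, 0.0284, 0, 0, -1, 0.0126, 0.0284, 0, 0, -1, 0.0126, 0.0284, 0, 0, -1, 0.0126, 0.0284, 0, 0])

```text
time: 13.65
position: [0.4576, 0.2848, 0.1493]
tool_rot: [-0.012, 1.0, -0.0, -0.0]
ft_force: [0.9, -0.1, 0.1]
grip_width: 0.0869
grip_force: 0.0
```

Call:
servo_tool(rows=[-1, 0.0126, 0.0284, 0.02, 0, -1, 0.0126, 0.0284, 0.02, 0, -1, 0, 0, 0, 0, -1, 0, 0, 0, 0, -1, 0, 0, 0, 0])

```text
time: 14.07
position: [0.4322, 0.3398, 0.1094]
tool_rot: [-0.012, 1.0, -0.0, -0.0]
ft_force: [0.2, 0.1, -0.2]
grip_width: 0.0868
grip_force: 0.0
```

```bash
python3 - <<'E'
from h import *
go([.431,.3395,.004],1.4)
wrist('w7.png',['narrow_plate'])
E
```

```text
t 14.07 pos [0.4322 0.3398 0.1094] yaw -178.6 w 0.0868 gf 0.0 TURN -0.0 SHIFT mm [  1.2  -0.2 105.4] tilt [-0. -0. -1.]
narrow_plate 0.8 px 256.0 181.0 [428.2 342.6] [91.3 34.8] 1.2
narrow_plate [(0.61, array([0.4315, 0.3415, 0.0067]))]
```

View pics/w7.png

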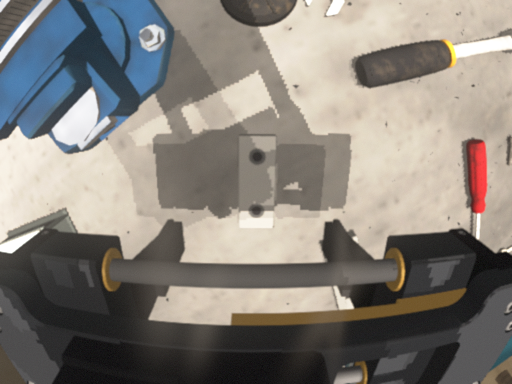

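The narrow plate is centred at (256,181). The vise is at top left with its jaw tip near (75,150), so I'll check its clearance at the height the gripper body will be.

```bash
python3 - <<'E'
from h import *
o=robot.get_obs();p=robot.camera('wrist');K=p['intrinsics'];T=p['mount'];M=R.from_quat(o['tool_rot'])
uv=np.array([[75,150],[120,110],[172,50],[40,135],[110,125]])
a=(uv-K[:2,2])/K[0,0];th=np.linalg.norm(a,axis=1);s=np.sin(th)/th
w=M.apply(np.c_[a*s[:,None],np.cos(th)]@T[:3,:3].T);c=M.apply(T[:3,3])+o['position'];print('cam',c)
for z in(.02,.075,.1,.13):print(z,np.round((c+w*((z-c[2])/w[:,2])[:,None])[:,:2],3).tolist())
E
```

```text
cam [0.34874587 0.33759945 0.27145757]
0.02 [[0.396, 0.165], [0.36, 0.219], [0.31, 0.268], [0.379, 0.12], [0.373, 0.208]]
0.075 [[0.386, 0.203], [0.358, 0.245], [0.318, 0.283], [0.372, 0.168], [0.368, 0.236]]
0.1 [[0.381, 0.22], [0.357, 0.257], [0.322, 0.29], [0.369, 0.189], [0.366, 0.249]]
0.13 [[0.375, 0.241], [0.355, 0.271], [0.327, 0.299], [0.366, 0.215], [0.363, 0.264]]
```

Call:
servo_tool(rows=[-1, 0, 0.0015, 0.03, 0, -1, 0, 0, 0.03, 0, -1, 0, 0, 0.03, 0, -1, 0, 0, 0, 0, -1, 0, 0, 0, 0])

```text
time: 14.68
position: [0.4316, 0.3402, 0.0189]
tool_rot: [-0.011, 1.0, -0.001, -0.001]
ft_force: [-0.6, 0.0, -0.8]
grip_width: 0.0869
grip_force: 0.0
```

Call:
servo_tool(rows=[-1, 0, 0, 0.01, 0, -1, 0, 0, 0.005, 0, -1, 0, 0, 0, 0, -1, 0, 0, 0, 0])

```text
time: 15.02
position: [0.4324, 0.3416, 0.0054]
tool_rot: [-0.012, 1.0, 0.0, 0.001]
ft_force: [0.4, 0.1, 0.3]
grip_width: 0.0869
grip_force: 0.0
```

Call:
servo_tool(rows=[1, 0, 0, 0, 0, 1, 0, 0, 0, 0, 1, 0, 0, 0, 0, 1, 0, 0, 0, 0, 1, 0, 0, 0, 0], newtons=15)

```text
time: 15.43
position: [0.432, 0.3414, 0.0048]
tool_rot: [-0.012, 1.0, 0.0, 0.0]
ft_force: [-0.1, -0.0, -1.1]
grip_width: 0.0611
grip_force: 0.0
```

Call:
servo_tool(rows=[1, 0, 0, 0, 0, 1, 0, 0, 0, 0, 1, 0, 0, 0, 0, 1, 0, 0, 0, 0, 1, 0, 0, 0, 0])

```text
time: 15.85
position: [0.4319, 0.3414, 0.0045]
tool_rot: [-0.012, 1.0, 0.0, -0.0]
ft_force: [-0.0, 0.3, 0.5]
grip_width: 0.0336
grip_force: 15.0
```

Call:
servo_tool(rows=[1, 0, 0, -0.02, 0, 1, 0, 0, -0.03, 0, 1, 0, 0, -0.04, 0, 1, 0, 0, -0.04, 0, 1, 0, 0, 0, 0])

```text
time: 16.27
position: [0.4362, 0.3437, 0.1414]
tool_rot: [-0.012, 1.0, 0.003, 0.006]
ft_force: [1.1, 0.6, -0.7]
grip_width: 0.0335
grip_force: 15.0
```

```bash
python3 - <<'E'
from h import *
rr=seatR(np.radians(20.1));t=rr.apply([-.058,0,.018])+[.6035,.106,.018];print(t)
go(t,20.1)
E
```

```text
[0.5558018  0.08854494 0.05128968]
t 16.27 pos [0.4362 0.3437 0.1414] yaw -178.6 w 0.0335 gf 15.0 TURN -18.7 SHIFT mm [ -23.5 -281.3   88.7] tilt [ 0.013  0.006 -1.   ]
```

Call:
servo_tool(rows=[1, 0, 0, -0.02, 0, 1, 0, 0, 0, -6.2, 1, 0, 0, 0, -6.2, 1, 0, 0, 0, -6.3, 1, -0.0037, -0.028, 0, 0])

```text
time: 16.68
position: [0.4428, 0.3188, 0.1541]
tool_rot: [-0.178, 0.984, 0.001, -0.001]
ft_force: [0.3, -0.2, -0.7]
grip_width: 0.0337
grip_force: 15.0
```

Call:
servo_tool(rows=[1, -0.0037, -0.028, 0, 0, 1, -0.0037, -0.028, 0, 0, 1, -0.0037, -0.028, 0, 0, 1, -0.0037, -0.028, 0, 0, 1, -0.0037, -0.028, 0, 0])

```text
time: 17.1
position: [0.5103, 0.1898, 0.1539]
tool_rot: [-0.174, 0.985, 0.0, -0.001]
ft_force: [0.3, -0.3, -0.5]
grip_width: 0.0338
grip_force: 15.0
```

Call:
servo_tool(rows=[1, -0.0037, -0.028, 0, 0, 1, -0.0037, -0.028, 0, 0, 1, -0.0037, -0.028, 0, 0, 1, -0.0037, -0.028, 0, 0, 1, 0, 0, 0, 0])

```text
time: 17.52
position: [0.566, 0.0864, 0.1542]
tool_rot: [-0.172, 0.985, -0.001, 0.002]
ft_force: [1.4, -0.1, -0.7]
grip_width: 0.0334
grip_force: 15.0
```

Call:
servo_tool(rows=[1, 0, 0, 0.03, 0, 1, 0, 0, 0, 0, 1, 0, 0, 0, 0, 1, 0, 0, 0, 0])

```text
time: 17.85
position: [0.5621, 0.0916, 0.1246]
tool_rot: [-0.174, 0.985, 0.0, -0.001]
ft_force: [0.3, -0.1, -0.9]
grip_width: 0.0339
grip_force: 15.0
```

```bash
python3 - <<'E'
from h import *
rr=seatR(np.radians(20.1));t=rr.apply([-.049,0,.018])+[.6035,.106,.018];print(t)
go(t,20.1)
wrist('w8.png',[])
for c in('scene','side'):
    p=robot.camera(c);
    for q in ('wide_plate_mid','narrow_plate_mid'):
        for d in robot.place_of(p,q)[:2]:print(c,q,round(d['score'],2),np.round(rr.inv().apply(np.array(d['at'])-[.6035,.106,.018]),4),np.round(d['at'],3))
E
```

```text
[0.56392624 0.09151806 0.04880894]
t 17.85 pos [0.5621 0.0916 0.1246] yaw -159.9 w 0.0339 gf 15.0 TURN -0.0 SHIFT mm [-1.7 -0.7 75.8] tilt [-0.001  0.    -1.   ]
scene wide_plate_mid 0.67 [-0.0432  0.0004  0.0081] [0.566 0.093 0.038]
scene narrow_plate_mid 0.72 [-0.0742 -0.0004  0.0888] [0.56  0.09  0.124]
side wide_plate_mid 0.89 [-0.047  -0.0019  0.0029] [0.562 0.089 0.034]
side wide_plate_mid 0.64 [-0.0695  0.0034  0.0849] [0.562 0.094 0.119]
side narrow_plate_mid 0.83 [-0.0758 -0.0013  0.0956] [0.56  0.089 0.131]
```

View pics/w8.png

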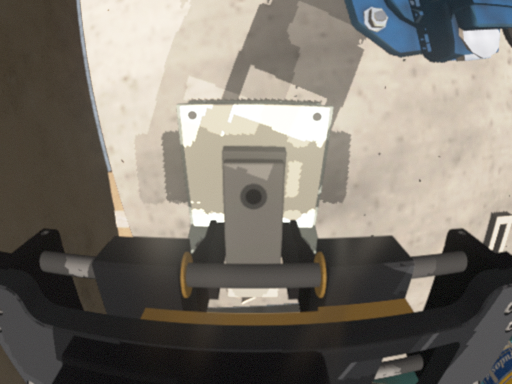

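The narrow plate hangs aligned over the wide one (254,195). I'll lower it with a light grip.

Call:
servo_tool(rows=[1, 0, 0, 0.028, 0, 1, 0, 0, 0.028, 0, 1, 0, 0, 0, 0, 1, 0, 0, 0, 0], newtons=6)

```text
time: 18.53
position: [0.5615, 0.0911, 0.0677]
tool_rot: [-0.174, 0.985, 0.0, -0.002]
ft_force: [0.1, 1.0, -1.6]
grip_width: 0.0341
grip_force: 6.0
```

Call:
servo_tool(rows=[1, 0, 0, 0.004, 0, 1, 0, 0, 0.004, 0, 1, 0, 0, 0.002, 0, 1, 0, 0, 0, 0, 1, 0, 0, 0, 0])

```text
time: 18.95
position: [0.563, 0.091, 0.0591]
tool_rot: [-0.174, 0.985, -0.0, 0.0]
ft_force: [0.6, 0.4, -1.0]
grip_width: 0.034
grip_force: 6.0
```

Call:
servo_tool(rows=[1, 0, 0, 0.002, 0, 1, 0, 0, 0.002, 0, 1, 0, 0, 0.001, 0, 1, 0, 0, 0, 0, 1, 0, 0, 0, 0])

```text
time: 19.37
position: [0.5627, 0.091, 0.0535]
tool_rot: [-0.174, 0.985, 0.0, -0.0]
ft_force: [-0.6, -0.3, -1.1]
grip_width: 0.0336
grip_force: 6.0
```

Call:
servo_tool(rows=[1, 0, 0, 0.002, 0, 1, 0, 0, 0.001, 0, 1, 0, 0, 0.001, 0, 1, 0, 0, 0, 0, 1, 0, 0, 0, 0])

```text
time: 19.78
position: [0.5626, 0.091, 0.0494]
tool_rot: [-0.174, 0.985, 0.0, -0.0]
ft_force: [-0.5, -1.3, -1.2]
grip_width: 0.0339
grip_force: 6.0
```

Call:
servo_tool(rows=[1, 0, 0, 0.001, 0, 1, 0, 0, 0, 0, 1, 0, 0, 0, 0])

```text
time: 20.03
position: [0.5627, 0.091, 0.0485]
tool_rot: [-0.174, 0.985, 0.0, -0.0]
ft_force: [0.3, 0.2, -1.2]
grip_width: 0.0339
grip_force: 6.0
```

Call:
servo_tool(rows=[0.18, 0, 0, 0, 0, 0.1, 0, 0, 0, 0, -0.06, 0, 0, 0, 0, -0.06, 0, 0, 0, 0, -0.06, 0, 0, 0, 0])

```text
time: 20.45
position: [0.5628, 0.091, 0.0487]
tool_rot: [-0.174, 0.985, -0.0, 0.0]
ft_force: [1.5, 0.1, 0.3]
grip_width: 0.0451
grip_force: 0.0
```

Call:
servo_tool(rows=[-0.06, 0, 0, 0, 0, -0.06, 0, 0, -0.01, 0, -0.06, 0, 0, -0.02, 0, -0.06, 0, 0, -0.03, 0, -0.06, 0, 0, -0.03, 0])

```text
time: 20.87
position: [0.5619, 0.091, 0.1395]
tool_rot: [-0.174, 0.985, 0.0, -0.001]
ft_force: [-0.4, 0.1, -0.0]
grip_width: 0.0462
grip_force: 0.0
```

Call:
servo_tool(rows=[-0.06, 0, 0, -0.02, 0, -0.06, 0, 0, 0, 0, -0.06, 0, 0, 0, 0, -0.06, 0, 0, 0, 0])

```text
time: 21.2
position: [0.562, 0.091, 0.1584]
tool_rot: [-0.174, 0.985, 0.0, -0.0]
ft_force: [-0.4, 0.2, 0.3]
grip_width: 0.046
grip_force: 0.0
```

```bash
python3 - <<'E'
from h import *
rr=seatR(np.radians(20.1));s=[.6035,.106,.018]
o=robot.get_obs();w=robot.camera('wrist')
L=[w['pixels'][80:290,150:360]]
for c,(a,b) in(('scene',(170,230)),('side',(130,180))):
    p=robot.camera(c);L.append(p['pixels'][a:a+160,b:b+160])
    for q in ('wide_plate_mid','narrow_plate_mid','strap_mid'):
        for d in robot.place_of(p,q)[:2]:print(c,q,round(d['score'],2),np.round(rr.inv().apply(np.array(d['at'])-s),4),np.round(d['at'],3))
cv2.imwrite('pics/f9.png',np.hstack([cv2.resize(i,(266,266),interpolation=2) for i in L])[:,:,::-1])
print(o['time'],o['position'])
E
```

```text
scene wide_plate_mid 0.79 [-0.0436  0.0001  0.0055] [0.566 0.092 0.035]
scene narrow_plate_mid 0.83 [-0.0432 -0.0018  0.018 ] [0.57  0.092 0.047]
scene strap_mid 0.71 [0.053  0.3427 0.0013] [0.534 0.446 0.005]
side wide_plate_mid 0.79 [-0.0458  0.0015  0.0047] [0.563 0.093 0.035]
side wide_plate_mid 0.19 [-0.0408  0.0033  0.0111] [0.568 0.097 0.04 ]
side narrow_plate_mid 0.89 [-0.0426 -0.0045  0.0194] [0.572 0.09  0.048]
side strap_mid 0.63 [0.054  0.3425 0.004 ] [0.536 0.446 0.007]
21.2 [0.56203631 0.09103099 0.15843692]
```

View pics/f9.png

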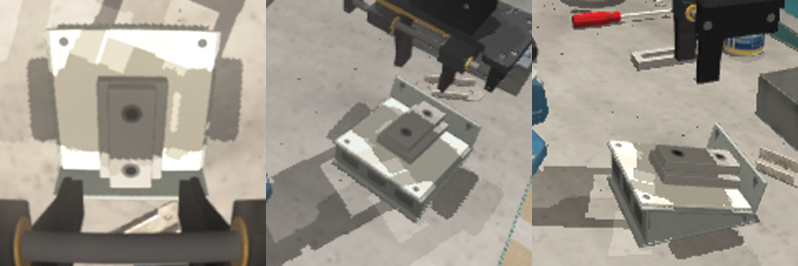

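Both plates lie stacked, straight and centred against the backstop. The networks put them at x of about -0.043 to -0.046, and z of about 0.005 and 0.018. The strap hasn't moved, so I'm handing in.

```bash
python3 -c "
from rig import robot
print(robot.hand_in())"
```

```text
the job is handed in; nothing more can be done
None
```

The wide plate and then the narrow plate are on the rack, flat and end against the backstop, with the strap where it was; the job was handed in at about 21 s and gave no verdict, and an early units slip (millimetres sent as metres) only made the free arm overshoot without touching anything.

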